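# Put the drained mixing cups back on their stacks

### The job

The mixing cups on the sloping drainer are dry. Put them away mouth down on the cup board, so that foam dust stays out: nest each one over the cup of its own colour until it is fully home, which makes one straight stack of three orange cups and one of two blue. Lower each cup into place rather than dropping it, leave the two bottom cups on their discs and do not disturb the mug.

Things in the scene. Friction and masses are not known exactly. Their poses are not given: they have to be found in the camera images.
- drainer: White ribbed board on a rod stand over a grey drip tray, 150 x 312 x 95 mm, fixed. Its face slopes 35 degrees, down to its own -x, 8 mm ledge at the low edge. Origin: middle of the underside; x to the high back, y along the row of three cups, z up. They stand mouth down, 100 mm apart in y, against the ledge, axes leaning 35 degrees to -x, mouth centres at x = -18, z = 44 mm
- cup_board: Plywood board 116 x 290 x 12 mm, fixed, edge strips 8 mm high along its long sides, two wooden discs (61 mm across, 5 mm high) at y = -70 and 70 mm. Origin: middle of the underside; y along the board, z up. One orange and one blue cup stand mouth down over the discs, either way round
- orange_cup_1: Orange cup on the drainer, loose, 50 g. 72 mm high: round straight foot 48 mm across and 24 mm long, shoulder 56 mm, then a cone widening to the 69 mm mouth; wall 2 mm. The inner floor is level with the shoulder, so a nested cup ends 26 mm above the one it covers. Origin: centre of the mouth; z along the axis to the foot (foot at z = 48 to 72 mm), up when mouth down
- orange_cup_2: Second orange cup on the drainer, the same in all respects as orange_cup_1
- blue_cup: Blue cup on the drainer, same shape and axes as orange_cup_1
- orange_home: Orange cup that stands mouth down over a disc of the cup board, first of the orange stack, same shape and axes as orange_cup_1, loose
- blue_home: Blue cup that stands mouth down over the other disc, first of the blue stack, same shape and axes, loose
- mug: Cream plastic mug with a ring handle, 70 x 88 x 62 mm, loose bystander. Origin: under its middle
Things that resemble listed ones, but are neither listed nor needed, are in the scene too. What is shaped like the orange_cup_1 but yellow is not meant.

How it is judged:
At the end, for the whole second after the job is handed in: Orange cups nested in one stack (any order) over the orange bottom cup, blue over blue: mouth down, 26 mm apart within 3 mm, centred within 5 mm, upright within 0.07 rad; bottom cups on their discs (moved under 8 mm, upright within 0.05 rad); every cup at rest (under 0.02 m/s) ((((z of orange_cup_1 in the frame of orange_home between 0.023 and 0.029 m and horizontal distance between orange_cup_1 and orange_home below 0.005 m and angle between orange_cup_1's own z axis and vertical below 0.07 rad) and (z of orange_cup_2 in the frame of orange_cup_1 between 0.023 and 0.029 m and horizontal distance between orange_cup_2 and orange_cup_1 below 0.005 m and angle between orange_cup_2's own z axis and vertical below 0.07 rad)) or ((z of orange_cup_2 in the frame of orange_home between 0.023 and 0.029 m and horizontal distance between orange_cup_2 and orange_home below 0.005 m and angle between orange_cup_2's own z axis and vertical below 0.07 rad) and (z of orange_cup_1 in the frame of orange_cup_2 between 0.023 and 0.029 m and horizontal distance between orange_cup_1 and orange_cup_2 below 0.005 m and angle between orange_cup_1's own z axis and vertical below 0.07 rad))) and z of blue_cup in the frame of blue_home between 0.023 and 0.029 m and horizontal distance between blue_cup and blue_home below 0.005 m and angle between blue_cup's own z axis and vertical below 0.07 rad and distance of each of orange_home, blue_home from where it was at the start of the episode below 0.008 m and angle between each of orange_home, blue_home's own z axis and vertical below 0.05 rad and linear speed of each of orange_cup_1, orange_cup_2, blue_cup, orange_home, blue_home below 0.02 m/s); the robot touches nothing.
It fails at once if a cup is dropped: it moves faster than 0.6 m/s while no finger touches it (a free fall of about 2 cm) ((linear speed of orange_cup_1 above 0.6 m/s and contact force between the fingers and orange_cup_1 below 0.05 N) or (linear speed of orange_cup_2 above 0.6 m/s and contact force between the fingers and orange_cup_2 below 0.05 N) or (linear speed of blue_cup above 0.6 m/s and contact force between the fingers and blue_cup below 0.05 N)).
It fails at once if the mug is shifted by more than 20 mm (distance of mug from where it was at the start of the episode above 0.02 m).
It fails at once if a bottom cup on the cup board is tipped by more than 0.35 rad (20 degrees) (angle between any of orange_home, blue_home's own z axis and vertical above 0.35 rad).
It also fails if it takes over 69 s, if anything falls off the work surface, if the arm or the gripper's body presses on something with over 40 N, if the wrist force passes 120 N, or if a joint passes its speed limit or range.

### The arm

A 7-joint arm with a two-finger parallel gripper is mounted at the origin on a cart in front of the work surface, level with it; the furniture and walls round the work are solid. World frame = base frame: x ahead of the robot, y to its left, z up, the work surface at z = 0. Lengths are in m, angles in rad, forces in N, time in s.
With the tool pointing down it reaches from about 0.4 to 0.9 m from the base axis. Payload 5.6 kg.
Tool frame: the origin (TCP) lies midway between the tips of the shut fingers; the grasp point (between the pads) lies 19 mm behind it; z points along the fingers, y is the line along which they close (so a half turn about z gives the same grasp; the last joint's range is limited). The gripper opens to 92 mm and grips with 3 to 60 N. Pads are 20 mm wide; open, the fingers measure 128 mm over their backs; the gripper's body (75 mm by 189 mm) begins 69 mm behind the grasp point.
Start: joints at [-1.181, 0.468, -0.012, 1.603, 0.006, 1.071, -0.056], TCP at [0.273, 0.59, 0.182] pointing down, gripper open.
Joint ranges: [-2.53, 2.53], [-0.31, 2.02], [-1.57, 1.55], [0.28, 2.44], [-1.29, 4.43], [0.15, 1.84], [-2.92, 2.92]. Speed limits (rad/s): [2.57, 2.57, 3.14, 3.14, 3.14, 3.14, 3.14].

### API

Orientations are given as a 3x3 rotation matrix whose columns are the frame's x, y, z axes.
In Python, from station import env, effector, solver, viewer, workorder, search_frame, tip_of gives the robot as it stands. Calls block until the motion is done:
- env.reach(position, orientation): joint-space move of the TCP to a pose.
- env.movel(position, frame=None, rate=0.15): straight line of the TCP; frame=None keeps the orientation; rate is the mean speed in m/s.
- env.goto_joints(angles): joint-space move.
- effector.release() and effector.grasp(squeeze=None): open the fingers fully, or close them until they stop; squeeze is the grip in N (None keeps the last).
- env.pause(seconds).
- solver.inverse_kinematics(position, orientation): joint angles nearest the present ones, or None.
- env.sense(): the state.
- viewer.read_camera(name): name is "scene" or "top"; returns (picture, depth): 480x640x3 uint8, red, green, blue; 480x640 float32, m along the optical axis (not along the pixel's ray), 0 where there is no reading.
- viewer.camera_info(name): a dict with "intrinsics" (3x3 intrinsics, pixels), "dist_coeffs" ([k1, k2, p1, p2, k3] as OpenCV has them; the pictures are not rectified), "eye" and "rotation" of the camera in the world. Camera axes: x right, y up, looking along -z (the intrinsics and any distortion apply to the point x, -y, -z); pixel columns grow to the right and rows downward; lengths in m; the calibration is good to about 2 mm. A picture is of the moment at which its call begins. camera_info takes no time and is no camera call.
A pose or a line that the arm cannot do raises env.PlanningError and nothing moves.
- workorder.finish_job(): hands the job in; it is judged then, once.
Trained networks look in the newest picture that a camera, given by its name, has taken for a name from the list of things; names that differ only in an ending like _2 or _b are one class to them, and where a whole thing is asked for, a point or a joint stands for the part that bears it (a point fixed in the world has none). Each returns a list of dicts, best first, with "score" (0 to 1); they miss things now and then, are a little off and sometimes report something else, mostly with a low value. They report only what shows in the picture. A call takes as long as a camera call. They do not tell look-alikes from the thing itself.
- search_frame(camera, name): "at" ([x, y, z] in m, in world coordinates, good to about 4 mm: the middle of the surface that is visible of it).
- tip_of(camera, name): "at" ([x, y, z] in m, in world coordinates, good to about 4 mm: a listed point, or the origin of a listed thing).
The state is a dict: "t": time; "joint_positions": joint angles; "joint_velocities": joint speeds; "tau": joint torques, N m; "ee_pos": TCP position; "tcp_rot": TCP orientation; "wrist_force": force on the tool from outside, world axes, zero at the start; "moment": the same for the moment, N m; "gripper_width": finger opening in m; "grasp_force": force on a finger pad.
Only numpy, scipy, OpenCV 4.12 (cv2) and the standard library are available. Lean on these libraries where they do the work, as an engineer would, in place of code of your own. Each camera call takes 0.05 s, during which the arm holds its last target. There are 200 camera calls.

## Working session

There is one attempt and no reset: what is moved stays moved. The work goes in short steps, each a Python script; the robot and the scene stay as the last script left them, time stands still between calls to the robot, and variables do not carry over. Pictures are saved under pics/ and viewed, at most 10 in all, crops included, and the job is handed in when it is done.

```bash
ls; mkdir -p pics; python3 - <<'E'
from station import env, effector, solver, viewer, workorder, search_frame, tip_of
import cv2, numpy as np
for c in ("scene","top"):
    p,d=viewer.read_camera(c); cv2.imwrite(f"pics/{c}0.png",p[:,:,::-1]); np.save(f"{c}_d.npy",d); np.save(f"{c}_p.npy",p)
    i=viewer.camera_info(c); print(c,{k:np.round(v,4).tolist() for k,v in i.items()})
    for n in ("drainer","cup_board","orange_cup_1","blue_cup","orange_home","blue_home","mug"):
        for f in (search_frame,tip_of):
            print(n,f.__name__,[(np.round(r["at"],3).tolist(),round(r["score"],2)) for r in f(c,n)])
print(env.sense()["t"])
E
```

```text
pics
scene {'intrinsics': [[497.1627, 0.0, 324.9968], [0.0, 497.1627, 238.5425], [0.0, 0.0, 1.0]], 'dist_coeffs': [-0.1398, 0.0, 0.0, 0.0, 0.0], 'eye': [-0.112, -0.6346, 0.864], 'rotation': [[0.7268, 0.4629, -0.5075], [-0.6866, 0.5078, -0.5203], [0.0169, 0.7266, 0.6869]]}
drainer call [([0.542, -0.261, 0.052], 0.94)]
drainer call [([0.551, -0.231, 0.0], 0.81), ([0.466, 0.326, 0.007], 0.63)]
cup_board call [([0.535, 0.287, 0.015], 0.6)]
cup_board call [([0.538, 0.301, 0.002], 0.98)]
orange_cup_1 call [([0.348, -0.188, 0.043], 0.77), ([0.474, -0.332, 0.09], 0.75)]
orange_cup_1 call [([0.527, -0.229, 0.047], 0.74), ([0.508, -0.325, 0.043], 0.57)]
blue_cup call [([0.52, -0.143, 0.082], 0.79)]
blue_cup call [([0.552, -0.128, 0.045], 0.79)]
orange_home call [([0.454, 0.306, 0.049], 0.69)]
orange_home call [([0.466, 0.326, 0.009], 0.8), ([0.601, 0.282, 0.011], 0.73)]
blue_home call [([0.59, 0.259, 0.052], 0.87)]
blue_home call [([0.602, 0.278, 0.011], 0.56)]
mug call [([0.517, 0.017, 0.038], 0.73)]
mug call [([0.516, 0.017, 0.003], 0.93)]
top {'intrinsics': [[437.8157, 0.0, 317.7698], [0.0,
[... 206 characters left out ...]
979]]}
drainer call [([0.563, -0.215, 0.056], 0.64)]
drainer call [([0.55, -0.226, -0.002], 0.94)]
cup_board call [([0.537, 0.298, 0.017], 0.93)]
cup_board call [([0.538, 0.3, 0.004], 0.58)]
orange_cup_1 call [([0.356, -0.172, 0.054], 0.93), ([0.515, -0.221, 0.091], 0.75)]
orange_cup_1 call [([0.528, -0.231, 0.043], 0.94), ([0.365, -0.204, 0.038], 0.63), ([0.505, -0.324, 0.045], 0.55)]
blue_cup call [([0.539, -0.121, 0.096], 0.93)]
blue_cup call [([0.552, -0.129, 0.044], 0.8)]
orange_home call [([0.466, 0.31, 0.068], 0.87)]
orange_home call [([0.467, 0.323, 0.008], 0.84)]
blue_home call [([0.596, 0.266, 0.069], 0.88)]
blue_home call []
mug call [([0.524, 0.018, 0.023], 0.62)]
mug call []
1.5
```

View pics/scene0.png

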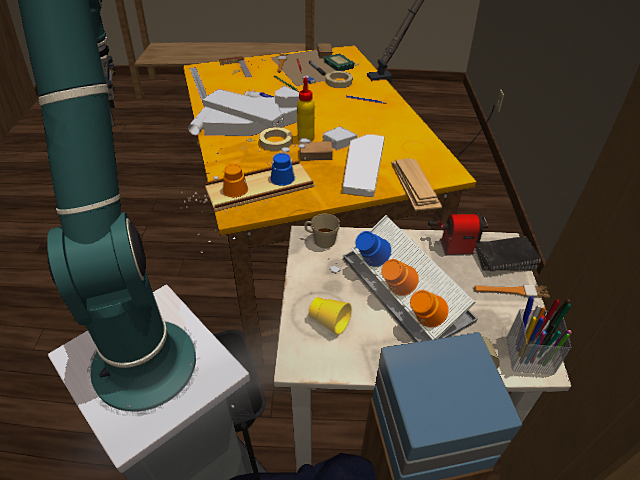

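View pics/top0.png

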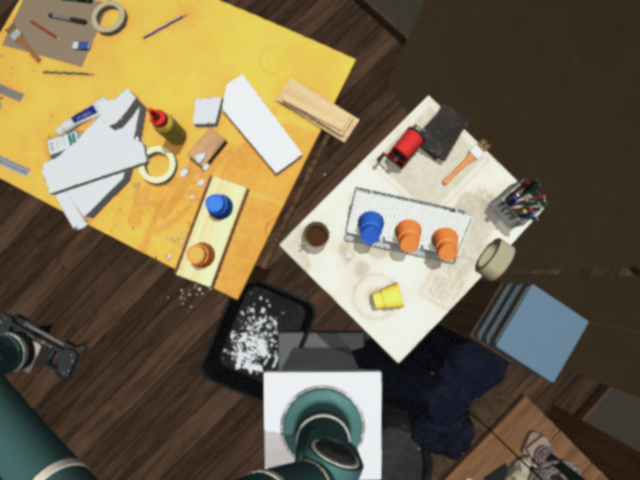

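Top view: the drainer cups are blue (370,227), orange (408,235) and orange (445,243). The home cups are blue (218,206) and orange (200,255). Look-alikes to avoid are the yellow cup at (386,297), which the network reported as orange_cup_1 at (0.356,-0.172), and the olive pot at (495,260) against the mug at (316,235). Next I fit the cup model to depth from both cameras.

```bash
cat > h.py <<'E'
from station import env, effector, solver, viewer, workorder, search_frame, tip_of
import cv2, numpy as np
from scipy.optimize import least_squares
PROF=np.array([[34.5,0],[28,48],[24,48],[24,72],[0,72]])/1000
def cloud(cam,pd=None):
    p,d=pd if pd else viewer.read_camera(cam)
    i=viewer.camera_info(cam); K=np.array(i["intrinsics"])
    v,u=np.mgrid[:480,:640]
    n=cv2.undistortPoints(np.stack([u,v],-1).reshape(-1,1,2).astype(np.float64),K,np.array(i["dist_coeffs"])).reshape(480,640,2)
    P=np.stack([n[...,0]*d,-n[...,1]*d,-d],-1)@np.array(i["rotation"]).T+np.array(i["eye"])
    P[d<=0]=np.nan
    return p,P
def pts(p,P,col,c,r=.06):
    h=cv2.cvtColor(p,cv2.COLOR_RGB2HSV)
    lo,hi=((4,150,60),(17,255,255)) if col=="o" else ((100,140,40),(125,255,255))
    m=cv2.inRange(h,lo,hi)
    m=cv2.erode(m,np.ones((3,3)))>0
    m&=np.nan_to_num(np.linalg.norm(P-c,axis=-1),nan=9)<r
    return P[m]
def dist(X,o,a):
    q=X-o; z=q@a; r=np.linalg.norm(q-np.outer(z,a),axis=1); s=np.stack([r,z],1)
    D=[]
    for A,B in zip(PROF[:-1],PROF[1:]):
        t=np.clip((s-A)@(B-A)/((B-A)@(B-A)),0,1); D.append(np.linalg.norm(s-A-t[:,None]*(B-A),axis=1))
    return np.min(D,0)
def axis(t): a=np.array([t[0],t[1],1.]); return a/np.linalg.norm(a)
def fit(X,o,a,tilt=False):
    o=np.array(o,float); a=np.array(a,float)
    f=(lambda x:dist(X,x[:3],axis(x[3:]))) if tilt else (lambda x:dist(X,x[:3],a))
    x0=np.r_[o,a[:2]/a[2]] if tilt else o
    s=least_squares(f,x0,loss="soft_l1",f_scale=.002,x_scale=np.r_[.01,.01,.01,.1,.1][:len(x0)])
    return s.x[:3],(axis(s.x[3:]) if tilt else a),np.sqrt(np.mean(s.fun**2))
E
cat > m.py <<'E'
from h import *
y=np.array([.0465,.196]);y/=np.linalg.norm(y); x=np.array([y[1],-y[0]])
A=np.r_[-np.sin(np.radians(35))*x,np.cos(np.radians(35))]; Z=np.array([0,0,1.])
T={"o1":("o",[.528,-.230,.044],A),"o2":("o",[.506,-.325,.044],A),"b":("b",[.552,-.128,.044],A),"oh":("o",[.467,.323,.012],Z),"bh":("b",[.602,.278,.012],Z)}
C={c:cloud(c,(np.load(c+"_p.npy"),np.load(c+"_d.npy"))) for c in("scene","top")}
for k,(col,o,a) in T.items():
    S={c:pts(*C[c],col,np.array(o)+.04*a,.055) for c in C}; S["both"]=np.vstack(list(S.values()))
    for c,X in S.items():
        for t in (0,1):
            r=fit(X,o,a,t); print(k,c,len(X),np.round(r[0]*1000,1),np.round(r[1],3),round(r[2]*1000,2))
print(A)
p=np.load("scene_p.npy")[::-1][::-1]; a=p[220:340,330:460]; b=p[140:210,200:320]
im=np.hstack([cv2.resize(a,(390,360)),cv2.resize(b,(410,360))]); cv2.imwrite("pics/crop1.png",im[:,:,::-1])
E
python3 m.py
```

```text
o1 scene 671 [ 530.1 -229.1   42.8] [-0.558  0.132  0.819] 1.38
o1 scene 671 [ 530.5 -229.5   43.1] [-0.57   0.144  0.809] 1.37
o1 top 476 [ 530.5 -228.1   43.5] [-0.558  0.132  0.819] 1.48
o1 top 476 [ 531.3 -227.1   43.7] [-0.576  0.106  0.811] 1.43
o1 both 1147 [ 530.5 -228.8   43.3] [-0.558  0.132  0.819] 1.46
o1 both 1147 [ 530.9 -229.    43.6] [-0.57   0.138  0.81 ] 1.45
o2 scene 809 [ 509.3 -326.6   42.6] [-0.558  0.132  0.819] 1.33
o2 scene 809 [ 509.  -327.    42.4] [-0.55   0.143  0.823] 1.31
o2 top 486 [ 508.7 -325.1   43.4] [-0.558  0.132  0.819] 1.52
o2 top 486 [ 509.7 -324.5   43.7] [-0.58   0.117  0.806] 1.47
o2 both 1295 [ 509.2 -326.2   43. ] [-0.558  0.132  0.819] 1.48
o2 both 1295 [ 509.5 -326.5   43.2] [-0.567  0.139  0.812] 1.48
b scene 622 [ 551.8 -129.7   42.9] [-0.558  0.132  0.819] 1.52
b scene 622 [ 552.1 -130.2   43.1] [-0.566  0.147  0.811] 1.5
b top 474 [ 552.4 -128.5   43.5] [-0.558  0.132  0.819] 1.52
b top 474 [ 553.3 -128.2   43.9] [-0.579  0.125  0.806] 1.48
b both 1096 [ 552.2 -129.3   43.3] [-0.558  0.132  0.819] 1.56
b both 1096 [ 552.9 -129.5   43.8] [-0.575  0.14   0.806] 1.53
oh scene 369 [468.7 325.4  11.4] [0. 0. 1.] 1.95
oh scene 369 [469.5 325.4  12.1] [-0.024  0.005  1.   ] 1.93
oh top 169 [468.5 326.1  12.3] [0. 0. 1.] 0.97
oh top 169 [468.2 325.9  12.2] [0.005 0.004 1.   ] 0.97
oh both 538 [468.6 325.7  11.7] [0. 0. 1.] 1.71
oh both 538 [469.3 325.4  11.9] [-0.022  0.009  1.   ] 1.69
bh scene 458 [601.6 276.8  11.5] [0. 0. 1.] 2.16
bh scene 458 [601.4 276.4  11.4] [0.007 0.012 1.   ] 2.15
bh top 337 [600.6 277.8  10.8] [0. 0. 1.] 1.6
bh top 337 [600.5 276.7  10.8] [0.004 0.024 1.   ] 1.59
bh both 795 [601.2 277.1  11. ] [0. 0. 1.] 1.97
bh both 795 [601.3 276.3  11. ] [0.001 0.023 1.   ] 1.96
[-0.55808547  0.13240293  0.81915204]
```

View pics/crop1.png

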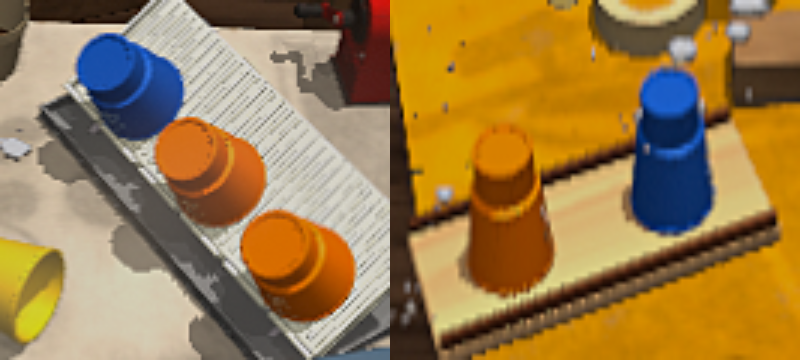

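```bash
cat >> h.py <<'E'
YR=np.array([.2133,.977,0]); XR=np.array([.977,-.2133,0]); Z=np.array([0,0,1.])
A=-np.sin(np.radians(35))*XR+np.cos(np.radians(35))*Z
CUP={"o1":np.array([.5305,-.2287,.0433]),"o2":np.array([.5091,-.3261,.0432]),"b":np.array([.5522,-.1292,.0434])}
HOME={"o":np.array([.4686,.3257,.012]),"b":np.array([.6011,.2772,.012])}
TIP=.051
def R(z,y): y=y/np.linalg.norm(y); return np.column_stack([np.cross(y,z),y,z])
def down(ang): return R(-Z,np.array([np.cos(ang),np.sin(ang),0]))
def best(p,Rs):
    q0=np.array(env.sense()["joint_positions"]); L=[]
    for r in Rs:
        q=solver.inverse_kinematics(p,r)
        if q is not None: L.append((np.abs(np.array(q)-q0).max(),np.array(q),r))
    return min(L,key=lambda l:l[0])
E
python3 - <<'E'
from h import *
for k,o in CUP.items():
    for h in (TIP,TIP+.06,TIP+.16):
        for s in (1,-1):
            q=solver.inverse_kinematics(o+h*A,R(-A,s*YR)); print(k,h,s,None if q is None else np.round(q,2))
for k,o in HOME.items():
    for a in np.arange(-90,90,30):
        q=solver.inverse_kinematics(o+Z*.15,down(np.radians(a))); print(k,a,None if q is None else np.round(q,2))
p,P=cloud("scene",(np.load("scene_p.npy"),np.load("scene_d.npy")))
for v,u in ((360,440),(340,400),(100,306),(230,465),(310,540),(60,400),(20,415)): print(u,v,np.round(P[v,u],3))
E
```

```text
o1 0.051 1 [ 1.2   0.42 -0.84  2.38  2.27  0.19 -0.38]
o1 0.051 -1 [ 1.2   0.42 -0.84  2.38  2.27  0.19  2.76]
o1 0.11099999999999999 1 None
o1 0.11099999999999999 -1 None
o1 0.211 1 None
o1 0.211 -1 None
o2 0.051 1 [ 1.6   0.6  -1.07  2.28  1.69  0.22  0.49]
o2 0.051 -1 [ 1.6   0.6  -1.07  2.28  1.69  0.22 -2.65]
o2 0.11099999999999999 1 [ 1.86  0.55 -1.31  2.3   1.17  0.25  1.01]
o2 0.11099999999999999 -1 [ 1.15  0.21 -0.44  2.33 -1.21  0.22  0.1 ]
o2 0.211 1 [-0.17 -0.23  0.93  2.41 -0.38  0.37  2.47]
o2 0.211 -1 [-0.32 -0.3   1.04  2.41 -0.13  0.36 -0.9 ]
b 0.051 1 [ 0.58  0.29 -0.48  2.43  2.36  0.23 -0.8 ]
b 0.051 -1 None
b 0.11099999999999999 1 None
b 0.11099999999999999 -1 None
b 0.211 1 None
b 0.211 -1 None
o -90 [-1.15  0.39  0.62  1.85 -0.27  0.98 -1.99]
o -60 [-1.07  0.38  0.51  1.85 -0.22  0.97 -1.51]
o -30 [-0.99  0.37  0.41  1.84 -0.17  0.97 -1.03]
o 0 [-0.91  0.36  0.31  1.84 -0.13  0.96 -0.55]
o 30 [-0.83  0.35  0.2   1.83 -0.08  0.96 -0.07]
o 60 [-0.74  0.35  0.09  1.83 -0.04  0.96  0.42]
b -90 [-0.92  0.56  0.64  1.62 -0.37  1.08 -1.76]
b -60 [-0.86  0.54  0.54  1.62 -0.31  1.07 -1.28]
b -30 [-0.79  0.53  0.44  1.61 -0.25  1.06 -0.81]
b 0 [-0.72  0.52  0.34  1.61 -0.19  1.05 -0.33]
b 30 [-0.65  0.51  0.23  1.6  -0.13  1.05  0.14]
b 60 [-0.57  0.5   0.13  1.6  -0.07  1.04  0.62]
440 360 [ 0.302 -0.464  0.229]
400 340 [ 0.429 -0.313  0.002]
306 100 [0.793 0.389 0.148]
465 230 [ 0.732 -0.245  0.082]
540 310 [ 0.617 -0.502  0.112]
400 60 [ 2.621  1.445 -0.581]
415 20 [ 2.674  1.396 -0.288]
```

```bash
cat >> h.py <<'E'
LO=np.array([-2.53,-.31,-1.57,.28,-1.29,.15,-2.92]); HI=np.array([2.53,2.02,1.55,2.44,4.43,1.84,2.92])
def sback(phi): return (.0120-.010*np.sin(phi))/np.cos(phi)
def gpose(o,a,y,phi):
    """tool pose gripping the foot of a cup at o, axis a, fingers closing along y, tool leaning phi off the axis"""
    y=y/np.linalg.norm(y); w=np.cross(y,a)           # drainer: a leans to -w
    tz=-np.cos(phi)*a-np.sin(phi)*w
    return o+.061*a+sback(phi)*tz, R(tz,y)
E
python3 - <<'E'
from h import *
print(np.cross(YR,A)) # should be uphill direction
for ph in (10,15,20,25,30,35):
    print("phi",ph)
    for k,o in CUP.items():
        out=[]
        for h in (0,.05,.12,.2):
            for s in (1,-1):
                y=YR
                p,r=gpose(o,A,y,np.radians(ph)); r=r if s>0 else r@np.diag([-1,-1,1])
                q=solver.inverse_kinematics(p+h*Z,r)
                out.append(None if q is None else (round(min((q-LO).min(),(HI-q).min()),2)))
                if ph in(20,) and h in (0,.12): print(k,h,s,None if q is None else np.round(q,2))
        print(k,out,np.round(r[:,2],2))
    for k,o in HOME.items():
        out=[]
        for a in range(-180,180,30):
            y=np.array([np.cos(np.radians(a)),np.sin(np.radians(a)),0])
            p,r=gpose(o+.11*Z,Z,y,np.radians(ph))
            q=solver.inverse_kinematics(p,r); out.append(None if q is None else (round(min((q-LO).min(),(HI-q).min()),2)))
        print(k,out)
E
```

```text
[ 0.80031155 -0.17472513  0.57359129]
phi 10
o1 [np.float64(0.05), np.float64(0.12), np.float64(0.15), np.float64(0.15), np.float64(0.21), np.float64(0.2), np.float64(0.03), np.float64(0.17)] [ 0.41 -0.09 -0.91]
o2 [np.float64(0.07), np.float64(0.12), np.float64(0.2), np.float64(0.22), np.float64(0.35), np.float64(0.29), np.float64(0.26), np.float64(0.27)] [ 0.41 -0.09 -0.91]
b [np.float64(0.01), np.float64(0.04), np.float64(0.12), np.float64(0.12), np.float64(0.18), np.float64(0.19), np.float64(0.1), np.float64(0.18)] [ 0.41 -0.09 -0.91]
o [np.float64(0.68), np.float64(0.27), np.float64(0.19), np.float64(0.48), np.float64(0.46), np.float64(0.48), np.float64(0.53), np.float64(0.61), np.float64(0.69), np.float64(0.68), np.float64(0.64), np.float64(0.64)]
b [np.float64(0.51), np.float64(0.07), np.float64(0.21), np.float64(0.68), np.float64(0.67), np.float64(0.71), np.float64(0.78), np.float64(0.73), np.float64(0.63), np.float64(0.56), np.float64(0.54), np.float64(0.56)]
phi 15
o1 [np.float64(0.15), np.float64(0.18), np.float64(0.22), np.float64(0.21), np.float64(0.27), np.float64(0.29)
[... 4505 characters left out ...]
64(0.56), np.float64(0.56), np.float64(0.48), np.float64(0.62), np.float64(0.32), np.float64(0.41)] [ 0. -0. -1.]
b [np.float64(0.44), np.float64(0.42), np.float64(0.47), np.float64(0.46), np.float64(0.54), np.float64(0.53), np.float64(0.49), np.float64(0.54)] [ 0. -0. -1.]
o [np.float64(0.27), np.float64(0.47), np.float64(0.37), np.float64(0.16), np.float64(0.08), np.float64(0.17), np.float64(0.35), np.float64(0.59), np.float64(0.44), np.float64(0.24), np.float64(0.13), np.float64(0.15)]
b [np.float64(0.25), np.float64(0.44), np.float64(0.16), np.float64(0.15), np.float64(0.06), np.float64(0.21), np.float64(0.39), np.float64(0.52), np.float64(0.24), np.float64(0.04), None, np.float64(0.06)]
```

```bash
cat >> h.py <<'E'
PHI=np.radians(20); FL=np.diag([-1,-1,1.])
def st(msg):
    s=env.sense(); print(msg,"t",round(s["t"],2),"tcp",np.round(np.array(s["ee_pos"])*1000,1),"F",np.round(s["wrist_force"],1),"w",round(s["gripper_width"]*1000,1),"g",round(s["grasp_force"],1)); return s
def pick(k,hov=.15):
    p,r=gpose(CUP[k],A,YR,PHI)
    d,q,rr=best(p+hov*Z,[r,r@FL]); s=1 if np.allclose(rr,r) else -1
    print("flip",s,"dq",round(d,2),np.round(q,2))
    env.goto_joints(q); st("hover")
    env.movel(p,rr,rate=.15); st("down")
    effector.grasp(15); st("grasp")
    env.movel(p+hov*Z,rr,rate=.15); st("lift"); return s
E
python3 - <<'E'
from h import *
st("start"); s=pick("o2")
for c in ("scene","top"):
    p,d=viewer.read_camera(c); np.save(c+"_p1.npy",p); np.save(c+"_d1.npy",d)
    cv2.imwrite(f"pics/{c}1.png",p[:,:,::-1])
E
```

```text
start t 1.5 tcp [272.6 590.  181.9] F [-0.3  0.5  0.2] w 91.9 g 0.0
flip -1 dq 1.04 [-0.3   0.2   1.03  1.99 -0.39  0.85 -0.86]
hover t 4.74 tcp [ 477.8 -318.4  234.2] F [0.9 0.8 0.8] w 92.1 g 0.0
down t 5.89 tcp [ 477.6 -319.6   85. ] F [ 0.1 -0.4  0.5] w 92.0 g 0.0
grasp t 7.23 tcp [ 477.2 -319.1   84.3] F [0.3 0.7 0.6] w 0.5 g 0.0
lift t 8.38 tcp [ 476.8 -318.7  233.5] F [ 0.3 -0.4 -1.1] w 0.6 g 0.0
```

View pics/scene1.png

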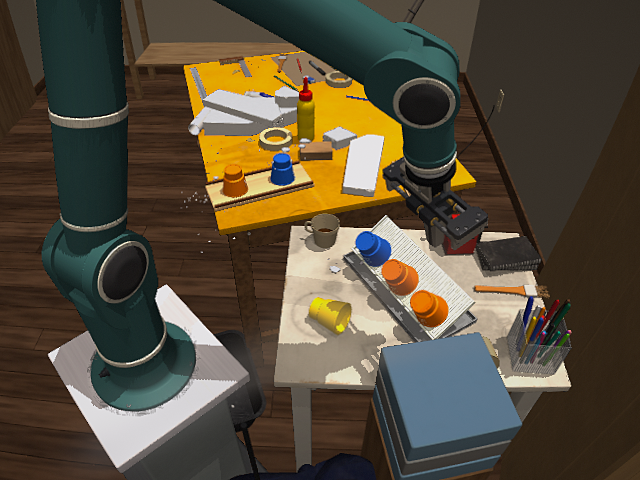

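The gripper closed on nothing (width 0.5 mm), and the cups look unmoved at (399,275), (373,246) and (428,307). I'll check where the fingertips really are in the pictures against the reported TCP.

```bash
python3 - <<'E'
from h import *
s=env.sense(); t=np.array(s["ee_pos"]); r=np.array(s["tcp_rot"]); print(np.round(r,3)); p,rr=gpose(CUP["o2"],A,YR,PHI); print(np.round(p,4),np.round(rr,3))
ims=[]
for c in ("scene","top"):
    p=np.load(c+"_p1.npy").copy(); d=np.load(c+"_d1.npy"); _,P=cloud(c,(p,d))
    X=pts(p,P,"o",CUP["o2"]+.04*A,.055); f=fit(X,CUP["o2"],A,1); print(c,len(X),np.round(f[0]*1000,1),np.round(f[1],3),f[2])
    i=viewer.camera_info(c); Rc=np.array(i["rotation"]); 
    big=cv2.resize(p,None,fx=3,fy=3)
    for k,W in enumerate((t,t-.06*r[:,2],t+.03*r[:,1],CUP["o2"]+.061*A)):
        q=Rc.T@(W-np.array(i["eye"])); q=q*[1,-1,-1]
        uv=cv2.projectPoints(q[None],np.zeros(3),np.zeros(3),np.array(i["intrinsics"]),np.array(i["dist_coeffs"]))[0].ravel()
        print(c,k,uv.round(1)); cv2.circle(big,tuple((uv*3).astype(int)),4,[(255,0,0),(0,255,0),(255,255,255),(255,0,255)][k],-1)
        if k==0:u0=uv
    x,y=(u0*3).astype(int); ims.append(cv2.resize(big[max(0,y-220):y+220,max(0,x-200):x+200],(400,440)))
cv2.imwrite("pics/tip.png",np.hstack(ims)[:,:,::-1])
E
```

```text
[[ 0.944 -0.213  0.251]
 [-0.206 -0.977 -0.055]
 [ 0.257 -0.    -0.966]]
[ 0.4772 -0.3191  0.0843] [[-0.944  0.213  0.253]
 [ 0.206  0.977 -0.055]
 [-0.259  0.    -0.966]]
scene 826 [ 509.  -327.    42.3] [-0.55   0.143  0.822] 0.0014141651459027803
scene 0 [435.4 252.5]
scene 1 [434.3 231.8]
scene 2 [446.2 262.8]
scene 3 [422.8 302.2]
top 176 [ 507.6 -324.7   44.2] [-0.537  0.117  0.835] 0.0011455099981334384
top 0 [465.9 246.6]
top 1 [473.7 252.4]
top 2 [478.7 249.4]
top 3 [447.5 250.1]
```

View pics/tip.png

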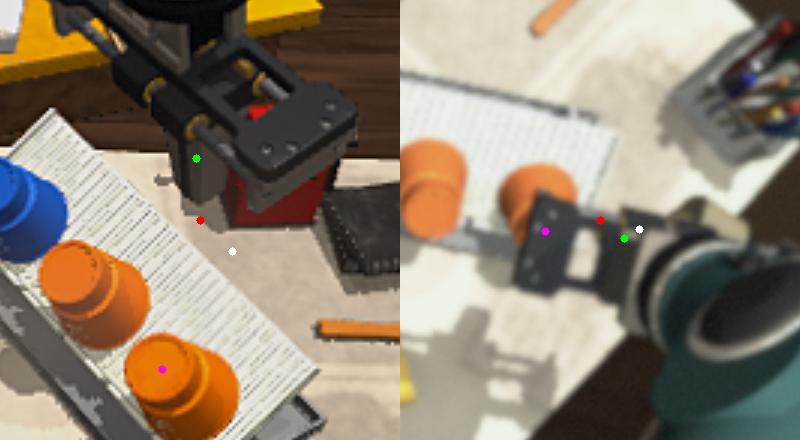

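```bash
python3 - <<'E'
from h import *
s=st("now"); t=np.array(s["ee_pos"]); r=np.array(s["tcp_rot"])
for c in ("scene","top"):
    p=np.load(c+"_p1.npy"); _,P=cloud(c,(p,np.load(c+"_d1.npy")))
    q=((P-t)@r).reshape(-1,3)*1000; q=q[np.isfinite(q[:,0])]
    q=q[(abs(q[:,0])<60)&(abs(q[:,1])<110)&(q[:,2]>-120)&(q[:,2]<40)]
    print(c,len(q))
    for a in range(-120,40,8):
        w=q[(q[:,2]>=a)&(q[:,2]<a+8)]
        if len(w): print(a,len(w),"x",w[:,0].min().round(),w[:,0].max().round(),"y",w[:,1].min().round(),w[:,1].max().round())
E
```

```text
now t 8.48 tcp [ 476.7 -318.9  233.4] F [-1.3  0.7 -0.2] w 0.3 g 0.0
scene 342
-120 8 x -8.0 14.0 y 28.0 30.0
-104 9 x -11.0 5.0 y 12.0 19.0
-96 20 x -12.0 8.0 y 9.0 19.0
-88 33 x -11.0 9.0 y -13.0 18.0
-80 49 x -12.0 3.0 y -18.0 18.0
-72 50 x -11.0 6.0 y -15.0 17.0
-64 52 x -11.0 9.0 y -15.0 16.0
-56 47 x -11.0 9.0 y -15.0 16.0
-48 46 x -11.0 8.0 y -13.0 15.0
-40 28 x -11.0 8.0 y -9.0 14.0
top 3
-56 2 x -9.0 -7.0 y -17.0 -16.0
-40 1 x -7.0 -7.0 y -16.0 -16.0
```

The depth points show the fingers ending about 35 mm short of the reported TCP along tool z, while x and y are centred. So the TCP offset is wrong along the tool axis. I'll measure it properly, checking also against the first picture.

```bash
python3 - <<'E'
from h import *
def ana(tag,c,p,d,t,r):
    _,P=cloud(c,(p,d)); q=((P-t)@r)*1000
    m=np.isfinite(q[...,0])&(abs(q[...,0])<14)&(abs(q[...,1])<70)&(q[...,2]>-75)&(q[...,2]<30)
    z=q[m]; print(tag,c,len(z),"max z",np.sort(z[:,2])[-12:].round(1)); 
    print(" tail x,y", z[np.argsort(z[:,2])[-6:],:2].round(0).tolist())
s=env.sense(); t=np.array(s["ee_pos"]); r=np.array(s["tcp_rot"])
for c in ("scene","top"): ana("now",c,np.load(c+"_p1.npy"),np.load(c+"_d1.npy"),t,r)
t0=np.array([.2726,.59,.1819])
# start pose orientation: tool down, yaw unknown -> use z only
_,P=cloud("top",(np.load("top_p.npy"),np.load("top_d.npy")))
q=P-t0; m=np.isfinite(q[...,0])&(np.hypot(q[...,0],q[...,1])<.07)&(P[...,2]>.05)
print("start top: z of points near tool axis", np.sort(P[m][:,2]*1000)[:15].round(0), m.sum())
# open the fingers and look once more
effector.release()
for c in ("scene","top"):
    p,d=viewer.read_camera(c); s=env.sense(); ana("open",c,p,d,np.array(s["ee_pos"]),np.array(s["tcp_rot"]))
st("")
E
```

```text
now scene 241 max z [-36.7 -36.6 -35.7 -35.7 -34.8 -34.4 -34.2 -33.3 -33.2 -32.6 -32.2 -32.1]
 tail x,y [[-9.0, -8.0], [-10.0, 2.0], [-10.0, -4.0], [-9.0, 8.0], [-10.0, -2.0], [-8.0, 5.0]]
now top 3 max z [-52.7 -48.5 -39.4]
 tail x,y [[-9.0, -17.0], [-7.0, -16.0], [-7.0, -16.0]]
start top: z of points near tool axis [214. 215. 216. 216. 216. 217. 217. 217. 218. 218. 218. 218. 219. 219.
 219.] 2783
open scene 372 max z [-34.3 -34.2 -34.  -33.7 -33.6 -33.5 -33.4 -33.1 -33.  -32.6 -32.1 -30.8]
 tail x,y [[1.0, -47.0], [3.0, -46.0], [-9.0, -54.0], [-10.0, 54.0], [-4.0, -47.0], [11.0, -48.0]]
open top 0 max z []
 tail x,y []
 t 9.96 tcp [ 477.2 -319.1  234.3] F [-0.   0.6  0.2] w 92.1 g 0.0
```

The offset is about 31 mm in both the tilted and the vertical pose. I'll build 30 mm into the grasp pose and retry.

```bash
sed -i 's/    return o+.061\*a+sback(phi)\*tz, R(tz,y)/    return o+.061*a+(sback(phi)+.030)*tz, R(tz,y)/' h.py
python3 - <<'E'
from h import *
s=pick("o2",.18)
for c in ("scene","top"):
    p,d=viewer.read_camera(c); np.save(c+"_p1.npy",p); np.save(c+"_d1.npy",d)
    cv2.imwrite(f"pics/{c}2.png",p[:,:,::-1])
s=env.sense(); t=np.array(s["ee_pos"]); r=np.array(s["tcp_rot"])
p,rr=gpose(CUP["o2"],A,YR,PHI); o=CUP["o2"]+t-p
for c in ("scene","top"):
    p,P=cloud(c,(np.load(c+"_p1.npy"),np.load(c+"_d1.npy"))); X=pts(p,P,"o",o+.03*A,.06)
    if len(X)>60:
        f=fit(X,o,A,1); print(c,len(X),"err mm",np.round((f[0]-o)*1000,1),np.round(f[1],3),"want",np.round(A,3),f[2])
E
```

```text
flip -1 dq 0.02 [-0.3   0.22  1.03  1.97 -0.41  0.86 -0.85]
hover t 10.21 tcp [ 485.2 -320.9  235.4] F [-1.  -0.9 -0.4] w 92.0 g 0.0
down t 11.56 tcp [ 485.2 -321.2   56. ] F [-0.7 -0.4  0.3] w 92.0 g 0.0
grasp t 12.29 tcp [ 484.7 -320.7   55.3] F [ 0.3 -0.4 -0.6] w 47.5 g 15.0
lift t 13.64 tcp [ 484.3 -320.4  234.5] F [-0.5 -0.1 -0.5] w 47.7 g 15.0
scene 688 err mm [-0.4 -0.7 -1. ] [-0.548  0.131  0.826] want [-0.56   0.122  0.819] 0.0011255203751125583
top 289 err mm [0.1 0.5 0.9] [-0.574  0.128  0.809] want [-0.56   0.122  0.819] 0.0010960868696668195
```

```bash
cat >> h.py <<'E'
HC={"o":{"scene":[.4687,.3254],"top":[.4685,.3261]},"b":{"scene":[.6016,.2768],"top":[.6006,.2778]}}
def place(col,n,s,up=.125):
    """set the held cup (grasp flip s) down as n-th cover of the stack of colour col"""
    T=HOME[col]+.026*n*Z; C=[]
    q0=np.array(env.sense()["joint_positions"])
    for a in np.radians(range(-180,180,10)):
        p,r=gpose(T+up*Z,Z,np.array([np.cos(a),np.sin(a),0]),PHI); r=r@FL if s<0 else r
        q=solver.inverse_kinematics(p,r)
        if q is None or min((q-LO).min(),(HI-q).min())<.25: continue
        C.append((np.abs(q-q0).max(),np.array(q),r,p,a))
    d,q,r,p,a=min(C,key=lambda c:c[0]); print("yaw",np.degrees(a).round(),"dq",d.round(2),q.round(2))
    env.goto_joints(q); st("over"); E=[]; TL=[]
    for c in ("scene","top"):
        im,P=cloud(c); o=T+up*Z; X=pts(im,P,col,o+.03*Z,.065); X=X[X[:,2]>o[2]-.004]
        if len(X)>80:
            f=fit(X,o,Z,1); e=f[0][:2]-HC[col][c]; E.append(e); TL.append(f[1][:2])
            print(c,len(X),"off mm",(e*1000).round(1),"dz",((f[0][2]-o[2])*1000).round(1),"tilt",f[1][:2].round(3),"rms",(f[2]*1000).round(2))
    return T,p,r,up,np.array(E),np.array(TL)
def lower(T,p,r,up,corr,end=.001):
    b=p-np.r_[corr,0]
    env.movel(b-Z*(up-.058),r,rate=.15); st("pre")
    for h,v in ((.03,.06),(.012,.04),(.004,.03),(end,.02)):
        env.movel(b-Z*(up-h),r,rate=v); s=st("h%g"%h)
        if np.linalg.norm(s["wrist_force"])>12: print("FORCE"); return False
    return True
def leave(p,r):
    effector.release(); st("open")
    t=np.array(env.sense()["ee_pos"]); env.movel(t-.06*r[:,2],r,rate=.15); env.movel(t-.06*r[:,2]+.06*Z,r,rate=.2); st("away")
E
python3 - <<'E'
from h import *
import pickle
v=place("o",1,-1); pickle.dump(v,open("v.pkl","wb"))
c,_=viewer.read_camera("scene"); t,_=viewer.read_camera("top")
cv2.imwrite("pics/over1.png",np.hstack([cv2.resize(c[60:240,130:350],(440,360)),cv2.resize(t[180:300,140:260],(360,360))])[:,:,::-1])
E
```

```text
yaw 90.0 dq 0.87 [-1.18  0.66  0.93  1.62 -0.6   1.5  -1.67]
over t 16.04 tcp [456.  324.3 187.7] F [ 0.1 -0.7 -0.5] w 47.9 g 15.0
scene 503 off mm [ 0.6 -1. ] dz -0.4 tilt [-0.002 -0.001] rms 1.97
top 363 off mm [-0.3 -0.8] dz 0.8 tilt [0.001 0.002] rms 1.47
```

View pics/over1.png

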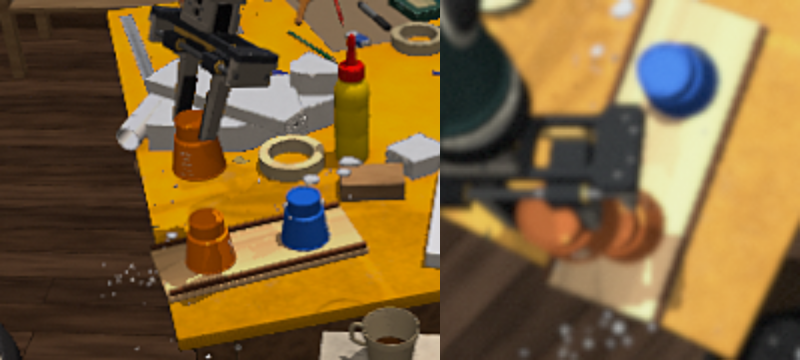

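The scene crop shows the orange cup held upright at (198,145), over the orange home at (210,240), with fitted offsets under 1 mm and no tilt. I'll lower it with that small correction.

```bash
python3 - <<'E'
from h import *
import pickle
T,p,r,up,E,TL=pickle.load(open("v.pkl","rb"))
if lower(T,p,r,up,E.mean(0)):
    leave(p,r)
    for c in ("scene","top"):
        im,P=cloud(c); X=pts(im,P,"o",T+.04*Z,.055); X=X[X[:,2]>T[2]+.003]; f=fit(X,T,Z,1); print(c,len(X),"off",((f[0]-T)*1000).round(1),f[1].round(3))
E
```

```text
pre t 16.84 tcp [455.5 326.6 120.5] F [-0.1 -0.2 -0.6] w 47.7 g 15.0
h0.03 t 17.46 tcp [455.1 326.5  92.1] F [-0.7 -1.  -0.5] w 47.8 g 15.0
h0.012 t 18.06 tcp [455.  326.5  74.1] F [ 0.3 -0.3 -0.1] w 47.6 g 15.0
h0.004 t 18.48 tcp [454.9 326.5  66.1] F [ 0.  -0.1 -0.8] w 47.2 g 15.0
h0.001 t 18.77 tcp [455.  326.6  63.1] F [ 0.1 -1.1 -0.7] w 47.3 g 15.0
open t 19.56 tcp [455.1 326.7  63.2] F [-0.1  0.3  0.2] w 91.4 g 0.0
away t 20.56 tcp [475.1 326.8 179.3] F [ 0.3  0.1 -0.7] w 91.9 g 0.0
scene 499 off [-0.4  0.3 -1.7] [-0.007 -0.001  1.   ]
top 335 off [-0.2  0.5 -0.5] [-0.015  0.032  0.999]
```

The first cup is home: within about 0.5 mm in xy and at the expected height. Blue cup next.

```bash
cat >> h.py <<'E'
def cycle(k,col,n):
    s=pick(k,.18)
    w=env.sense()["gripper_width"]
    if not .044<w<.052: print("BAD GRASP"); return
    T,p,r,up,E,TL=place(col,n,s)
    if len(E)==0 or np.abs(E).max()>.004 or np.abs(TL.mean(0)).max()>.04: print("CHECK"); return
    if lower(T,p,r,up,E.mean(0)):
        leave(p,r)
        for c in ("scene","top"):
            im,P=cloud(c); X=pts(im,P,col,T+.04*Z,.055); X=X[X[:,2]>T[2]+.003]
            if len(X)>80: f=fit(X,T,Z,1); print(c,len(X),"off",((f[0]-T)*1000).round(1),f[1].round(3))
E
python3 -c "
from h import *
cycle('b','b',1)"
```

```text
flip -1 dq 0.71 [-1.14  0.16  1.46  2.08 -0.26  0.8  -1.33]
hover t 22.32 tcp [ 528.6 -122.9  235.8] F [ 0.1 -0.6 -0.2] w 92.1 g 0.0
down t 23.67 tcp [ 528.5 -124.    56.1] F [-0.   0.1 -0.2] w 92.0 g 0.0
grasp t 24.4 tcp [ 527.7 -123.8   55.5] F [-0.5 -0.6  0.8] w 47.8 g 15.0
lift t 25.75 tcp [ 527.4 -123.7  235. ] F [ 0.   0.9 -0.8] w 47.5 g 15.0
yaw 60.0 dq 0.74 [-0.86  0.74  0.84  1.43 -0.73  1.53 -2.01]
over t 27.27 tcp [590.2 282.4 188.1] F [ 0.1 -0.7 -0.2] w 47.6 g 15.0
scene 350 off mm [ 0.1 -3.2] dz -0.1 tilt [0.012 0.03 ] rms 2.18
top 207 off mm [ 0.8 -2.1] dz 0.3 tilt [0.013 0.043] rms 1.26
pre t 27.97 tcp [589.5 286.4 120.7] F [-0.7 -0.2 -0. ] w 48.0 g 15.0
h0.03 t 28.58 tcp [589.1 286.5  92. ] F [ 1.1 -0.2 -0.7] w 47.5 g 15.0
h0.012 t 29.18 tcp [589.1 286.5  74.1] F [-0.7 -0.  -0.4] w 47.9 g 15.0
h0.004 t 29.6 tcp [589.  286.5  66. ] F [ 0.5  0.2 -0.8] w 47.5 g 15.0
h0.001 t 29.9 tcp [589.1 286.5  63.1] F [-0.3  0.6 -0.6] w 48.0 g 15.0
open t 30.68 tcp [589.1 286.6  63.2] F [-0.8  0.1 -0.2] w 91.9 g 0.0
away t 31.68 tcp [606.4 276.7 179.3] F [ 0.1 -0.5 -0.7] w 91.8 g 0.0
scene 477 off [-0.2  0.3 -2.1] [0.012 0.034 0.999]
top 350 off [-0.8  1.  -0.9] [0.022 0.039 0.999]
```

```bash
python3 - <<'E'
from h import *
cycle('o1','o',2)
c,_=viewer.read_camera("scene"); t,_=viewer.read_camera("top")
cv2.imwrite("pics/end.png",np.hstack([cv2.resize(c[100:240,180:350],(437,360)),cv2.resize(t[180:300,140:260],(360,360))])[:,:,::-1])
E
```

```text
flip -1 dq 1.05 [-0.84  0.26  1.44  2.05 -0.46  0.85 -0.95]
hover t 33.62 tcp [ 507.  -222.7  235.7] F [-0.4 -0.2  0.3] w 91.6 g 0.0
down t 34.98 tcp [ 506.7 -223.6   56. ] F [ 0.2  0.7 -0. ] w 91.6 g 0.0
grasp t 35.71 tcp [ 506.1 -223.3   55.4] F [ 0.5 -0.4 -0.3] w 47.8 g 15.0
lift t 37.06 tcp [ 505.7 -223.1  234.8] F [ 0.1  0.8 -0.5] w 47.7 g 15.0
yaw 160.0 dq 0.58 [-1.39  0.64  0.97  1.6  -0.28  1.42 -0.73]
over t 39.04 tcp [465.  311.2 213.9] F [ 0.3 -0.6  0. ] w 47.6 g 15.0
scene 474 off mm [ 0.4 -1.1] dz -0.5 tilt [ 0.012 -0.013] rms 2.0
top 373 off mm [-0.2 -0.6] dz 1.2 tilt [ 0.021 -0.024] rms 1.14
pre t 39.74 tcp [464.5 313.7 146.7] F [ 0.4  0.3 -0.4] w 47.5 g 15.0
h0.03 t 40.36 tcp [464.  313.8 118.1] F [ 0.3 -0.1  0.5] w 47.6 g 15.0
h0.012 t 40.96 tcp [463.9 313.8 100.1] F [ 0.3  0.2 -0.5] w 48.0 g 15.0
h0.004 t 41.38 tcp [463.8 313.9  92.1] F [-0.5  0.7 -0.4] w 47.8 g 15.0
h0.001 t 41.67 tcp [463.8 313.9  89.1] F [ 0.4  0.  -0.8] w 47.7 g 15.0
open t 42.46 tcp [463.9 313.9  89.2] F [ 0.2 -0.1 -0.4] w 91.7 g 0.0
away t 43.46 tcp [470.5 332.9 205. ] F [ 0.1  0.5 -0.2] w 91.8 g 0.0
scene 379 off [-1.2  0.2 -0.5] [-0.009  0.014  1.   ]
top 249 off [-0.6  1.1  0.4] [-0.007  0.025  1.   ]
```

View pics/end.png

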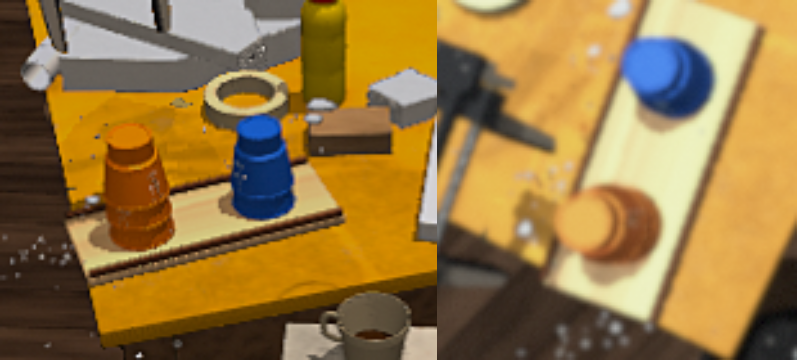

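Both stacks look straight: orange of three at (138,190), blue of two at (262,170), mug untouched. The blue cup's fit hints at a slight tilt (0.036), so I'll compare it with the starting pictures and fit the pairs' heights once more before handing in.

```bash
python3 - <<'E'
from h import *
def top(X,zt,xy):
    m=(np.hypot(*(X[:,:2]-xy).T)<.021)&(abs(X[:,2]-zt)<.006); Y=X[m]
    k,*_=np.linalg.lstsq(np.c_[Y[:,:2]-xy,np.ones(len(Y))],Y[:,2],rcond=None); return len(Y),(-k[:2]).round(3),(k[2]*1000).round(1)
old={c:cloud(c,(np.load(c+"_p.npy"),np.load(c+"_d.npy"))) for c in("scene","top")}
for c in ("scene","top"):
    N=[cloud(c) for _ in range(4)]
    for col,n in (("o",2),("b",1)):
        h=HOME[col]
        print(c,col,"before",top(pts(*old[c],col,h+.06*Z,.06),.084,h[:2]))
        X=np.vstack([pts(*q,col,h+(.06+.026*n)*Z,.06) for q in N]); print("   now",top(X,.084+.026*n,h[:2]))
        Y=X[X[:,2]>h[2]+.026*n+.006]; f=fit(Y,h+.026*n*Z,Z,1); print("   top cup",f[0].round(4),f[1].round(3))
        if n==2:
            L=np.vstack([pts(*q,col,h+.04*Z,.08) for q in N]); L=L[(L[:,2]<h[2]+.049)&(L[:,2]>h[2]+.030)]; f=fit(L,h+.026*Z,Z); print("   mid cup",f[0].round(4),f[2])
st("")
E
```

```text
scene o before (0, array([-0., -0.]), np.float64(0.0))
   now (1, array([0.002, 0.002]), np.float64(130.2))
   top cup [0.4677 0.326  0.0637] [-0.007  0.007  1.   ]
   mid cup [0.4684 0.3265 0.0419] 0.002149597702539267
scene b before (72, array([0.031, 0.033]), np.float64(83.1))
   now (355, array([0.011, 0.015]), np.float64(107.5))
   top cup [0.6011 0.2779 0.0359] [0.011 0.03  1.   ]
top o before (0, array([-0., -0.]), np.float64(0.0))
   now (2, array([0.099, 0.032]), np.float64(130.8))
   top cup [0.4677 0.327  0.0642] [0.005 0.018 1.   ]
   mid cup [0.4676 0.326  0.0354] 0.000881276237751014
top b before (174, array([-0.   ,  0.007]), np.float64(82.6))
   now (793, array([0.015, 0.031]), np.float64(109.1))
   top cup [0.6004 0.2782 0.0372] [0.017 0.04  0.999]
 t 44.06 tcp [470.9 333.2 205.6] F [-0.1 -1.3 -0.3] w 91.9 g 0.0
```

```bash
python3 -c "
from h import *
print(workorder.finish_job()); print(env.sense()['t'])"
```

```text
the job is handed in; nothing more can be done
None
the job is handed in; nothing more can be done
```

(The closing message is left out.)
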